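# Assemble the one-cup coffee dripper on its saucer

### The arm

A 6-joint arm with a two-finger parallel gripper is mounted at the origin on the work surface. World frame = base frame: x ahead of the robot, y to its left, z up, the work surface at z = 0. Lengths are in m, angles in rad, forces in N, time in s.
With the tool pointing down it reaches from about 0.325 to 0.9 m from the base axis. Payload 3.5 kg.
Tool frame: the origin (TCP) lies at the very end of the fingers, on their centre line; the grasp point (between the pads) lies 19 mm behind it; z points along the fingers, y is the line along which they close (so a half turn about z gives the same grasp; the last joint's range is limited). The gripper opens to 85 mm and grips with 20 to 120 N. Pads are 22 mm wide; open, the fingers measure 114 mm over their backs; the gripper's body (76 mm by 85 mm) begins 54 mm behind the grasp point. The pads swing forward as they close: fully open they stand 13 mm farther back than shut.
Start: joints at [-1.251, 0.276, -0.026, 1.268, 0, 1.467], TCP at [0.256, -0.57, 0.231] pointing down, gripper open.
Joint ranges: [-3.12, 3.12], [-0.85, 1.88], [-1.08, 1.24], [-1.95, 2.15], [-1.57, 1.53], [-3.14, 3.14]. Speed limits (rad/s): [2.57, 2.57, 3.14, 3.14, 3.14, 3.14].

### API

Orientations are given as a rotation vector (axis times angle).
In Python, from bench import sense, vision, order gives the robot as it stands. The module is installed in compiled form; this text tells all that it offers.
- The arm moves only by the tool play_rows, never from a script. Its argument "rows" is a list of rows, each an object with "xyz": the shift along the tool's x, y, z in cm, a list of three; "dr": the turn, a rotation vector about the tool's x, y, z in rad, a list of three; "grip": the opening in per cent of the stroke, from 0 (shut) to 100 (fully open). In form: [{"xyz": [dx, dy, dz], "dr": [rx, ry, rz], "grip": grip}, ...]. A call has 1 to 8 rows; each row is the pose to reach, as a shift and turn from the pose commanded when the call began, along the tool's axes at that moment; what a row does not reach only later rows make up. A row lasts 1/10 s, in which the tool goes at most 50 mm and 8.59 degrees, less where a joint would pass 70% of its speed; a pose out of reach is approached as far as the arm can. A call with a gripper value outside its range is refused whole. The fingers move at their own pace and stop on an object; "newtons" is the grip in N (left out, the last holds). Time passes only in rows, so rows that repeat a pose let the fingers close. It gives the time, the measured TCP pose, the force, the opening and the grip force at its end, in the units of the state.
- sense(): the state, without advancing time (a new reading comes with each control period).
- vision.grab_frame(name): name is "scene" or "top" or "wrist"; returns the picture (420x560x3 uint8, red, green, blue); there is no depth.
- vision.get_calibration(name): a dict with "fx", "fy", "cx", "cy" (pixels), "k1" (the pictures are not rectified: a ray, as slopes to the right and down, at radius r is drawn at 1 + k1 r^2 times it, then the intrinsics apply), "view" (4x4, takes a point from world to camera coordinates). Camera axes: x right, y down, z forward; pixel columns grow to the right and rows downward; lengths in m; the calibration is good to about 2 mm. A picture is of the moment at which its call begins: read the wrist's pose just before it. get_calibration takes no time and is no camera call; for the wrist camera it gives the pose at the moment of the call.
- order.finish_job(): hands the job in; it is judged then, once.
The state is a dict: "clock": time; "qpos": joint angles; "joint_vel": joint speeds; "joint_efforts": joint torques, N m; "position": TCP position; "ee_rot": TCP orientation; "force": force on the tool from outside, world axes, zero at the start; "wrist_torque": the same for the moment, N m; "width": finger opening in m; "finger_force": force on a finger pad.
Only numpy, scipy, OpenCV 4.12 (cv2) and the standard library are available. Lean on these libraries where they do the work, as an engineer would, in place of code of your own. Each camera call takes 0.05 s, during which the arm holds its last target. There are 200 camera calls.

### The job

Put the coffee set together for the next brew, from the bottom up and one piece after another: stand the cup in the middle of the saucer, set the dripper on the cup with its brim flat on the cup's rim, lower the press into the dripper's chamber, knob up, and close it with the cover, fully home. Everything ends upright and let go, and the sugar jar, the milk jug and the little plant stay where they are.

Things in the scene. Friction and masses are not known exactly. Their poses are not given: they have to be found in the camera images.
- saucer_well (a point): White porcelain saucer, fixed to the table, 130 mm across and 14 mm high at the rim; its flat well is about 80 mm across. The point is the centre of the well's surface, 6 mm above the table; z up.
- cup_mid (a point): White porcelain cup with a thin blue line, 64 mm high, about 64 mm across over the upper wall (48 mm at the foot), mouth 56 mm across inside. A loop handle stands out along the cup's own +y to 59 mm from its axis, so grip it across its own x. The point is on the axis, 32 mm above its underside; z up. Weighs 0.15 to 0.26 kg.
- dripper_mid (a point): Steel dripper, 59 mm high: a boss 47 mm across, 6 mm deep (fits loosely in the cup's mouth), a brim 82 mm across, 3 mm thick, whose underside rests on the cup's rim, then a round body 62 mm across up to its rim. The open chamber in the top is 56 mm across, 26 mm deep. Stands on its boss. The point: on the axis, 36 mm above its underside (27 mm above the brim), where to grip; z up. 0.12-0.21 kg.
- press_mid (a point): Steel press, 56 mm high: a disc 44 mm across, 6 mm thick, flat on the table, a thin upright stem and a round knob 16 mm across, 36 to 56 mm above the underside, to grip. The disc goes loosely into the dripper's chamber onto its floor; the knob then spans 10 to 30 mm above the dripper's rim. The point: on the axis, 28 mm above its underside (18 mm below the knob's middle); z up. 0.05-0.09 kg.
- cover_mid (a point): Steel cover, a tall cap with a small black bead on top, 63 mm high: body 64 mm across from 8 to 49 mm above its underside; below it a tube 46 mm across, 8 mm deep, on which it stands. The tube goes loosely into the dripper's chamber, the body then rests on the dripper's rim; hollow, it clears the press. The point: on the axis, 29 mm above its underside, where to grip; z up. 0.08-0.15 kg.
- sugar_jar_mid (a point): Bystander: white round closed jar with a wooden lid, about 64 mm across, 85 mm high. The point is on the axis, half-way up. Leave it alone.
- milk_jug_mid (a point): Bystander: small green glass jug, about 60 mm across, 85 mm high, with a handle to its own +y (50 mm from its axis). The point is on the axis, half-way up. Leave it alone.
- small_plant_mid (a point): Bystander: little succulent in a terracotta pot on its dish, 76 mm across, about 90 mm high. The point is on the axis, 40 mm above the table. Leave it alone.
Not all that is in view belongs to the job. Leave any red or yellow look-alike of the part that bears cup_mid alone. What is shaped like the part that bears cover_mid but yellow is not meant.

How it is judged:
By the outcome, as a careful person would: the job done as asked, in the order asked, and still so for the second after the job is handed in, with the robot touching nothing.
It also fails if it takes over 128 s, if anything falls off the work surface, if the arm or the gripper's body presses on something with over 40 N, if the wrist force passes 120 N, or if a joint passes its speed limit or range.

## Working session

There is one attempt and no reset: what is moved stays moved. The work goes in short steps, Python scripts to look and compute and a tool call to move; the robot and the scene stay as the last step left them, time stands still between calls to the robot, and variables do not carry over. Pictures are saved under pics/ and viewed, at most 14 in all, crops included, and the job is handed in when it is done.

Besides the shell and the picture viewer there is one more tool, called after "Call:" by a JSON object that holds its "name" and its "arguments", one argument or row to a line. play_rows: Moves the arm, as the interface text tells. Its arguments: {"type":"object","properties":{"rows":{"type":"array","items":{"type":"object","properties":{"xyz":{"type":"array","items":{"type":"number"}},"dr":{"type":"array","items":{"type":"number"}},"grip":{"type":"number"}}}},"newtons":{"type":"number"}},"required":["rows"]}

```bash
mkdir -p pics
cat > h.py <<'E'
import numpy as np, cv2
from bench import sense, vision, order
def snap(n,f):
    im=vision.grab_frame(n); cv2.imwrite('pics/'+f,im[:,:,::-1]); return im
def pix(n,u,v,z,c=None):
    c=c or vision.get_calibration(n)
    p=np.array([(u-c['cx'])/c['fx'],(v-c['cy'])/c['fy']]); q=p.copy()
    for _ in range(20): q=p/(1+c['k1']*(q@q))
    V=np.array(c['view']); R=V[:3,:3]; o=-R.T@V[:3,3]; d=R.T@np.array([q[0],q[1],1])
    return o+d*(z-o[2])/d[2]
def proj(n,P,c=None):
    c=c or vision.get_calibration(n)
    V=np.array(c['view']); X=V[:3,:3]@np.array(P)+V[:3,3]; q=X[:2]/X[2]; q=q*(1+c['k1']*(q@q))
    return q*[c['fx'],c['fy']]+[c['cx'],c['cy']]
E
python3 - <<'E'
from h import *
np.set_printoptions(precision=3,suppress=True)
snap('scene','s0.png');snap('top','t0.png')
s=sense();print(s)
for n in('top','scene'):
    c=vision.get_calibration(n);V=np.array(c['view']);print(n,c['fx'],c['k1'],-V[:3,:3].T@V[:3,3],V[:3,:3])
E
```

```text
{'clock': 0.1, 'qpos': array([-1.251,  0.277, -0.028,  1.268,  0.   ,  1.467]), 'joint_vel': array([ 0.001, -0.001,  0.003,  0.001,  0.001, -0.001]), 'joint_efforts': array([  0.   , -44.671,  29.613,   0.008,  -0.   ,   0.   ]), 'position': array([ 0.256, -0.569,  0.23 ]), 'ee_rot': array([-3.07 , -0.659,  0.   ]), 'force': array([ 0.513, -0.382, -0.067]), 'wrist_torque': array([-0.03 , -0.024,  0.016]), 'finger_force': 0.0, 'width': 0.08507792025123251}
top 498.5254445398477 -0.17311792425480518 [0.189 0.079 1.411] [[-0.006 -1.    -0.005]
 [-0.988  0.007 -0.156]
 [ 0.156  0.004 -0.988]]
scene 528.1473122743037 -0.07986530988987613 [ 1.05  -0.072  1.07 ] [[ 0.242  0.97  -0.016]
 [ 0.815 -0.212 -0.539]
 [-0.527  0.117 -0.842]]
```

View pics/t0.png

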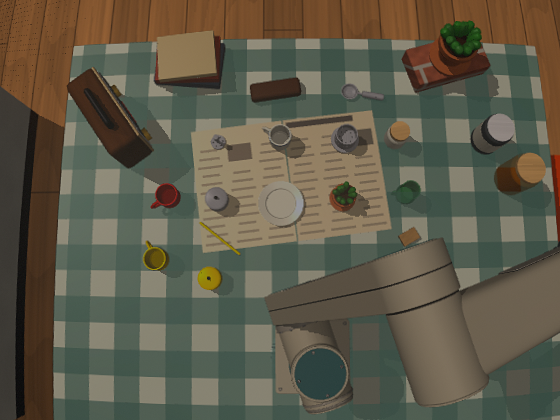

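View pics/s0.png

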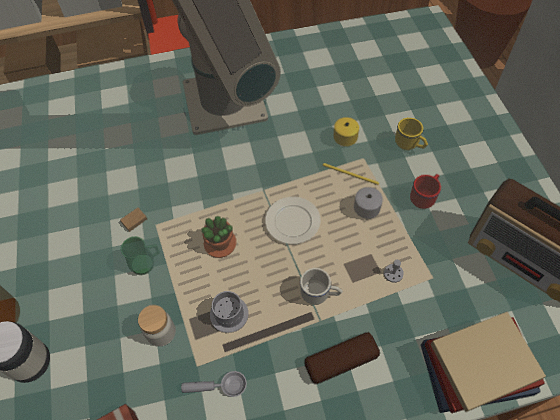

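The top view shows these candidates:
- **Cups:** white (280,136), red (166,196) and yellow (155,257). The white one fits.
- **Covers:** steel-grey (216,200) and yellow (209,278). The grey one fits.
- **Other job pieces:** dripper (346,137), press (219,143) and saucer (282,204).

I'll confirm these in an enlarged crop.

Run:
```python
from h import *
a=cv2.imread('pics/t0.png')[110:250,190:370]; cv2.imwrite('pics/t1.png',cv2.resize(a,None,fx=4.2,fy=4.2,interpolation=2))
a=cv2.imread('pics/s0.png')[170:340,190:430]; cv2.imwrite('pics/s1.png',cv2.resize(a,None,fx=3.3,fy=3.3,interpolation=2))
```

```text
(no output)
```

View pics/t1.png

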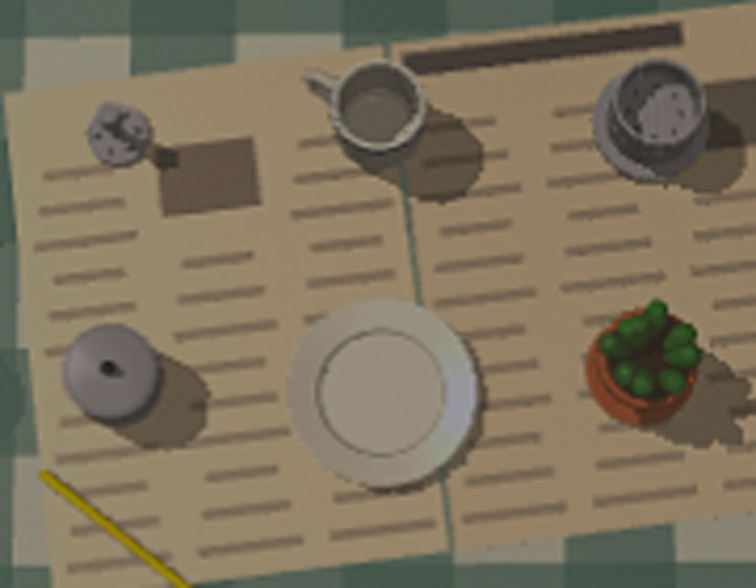

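View pics/s1.png

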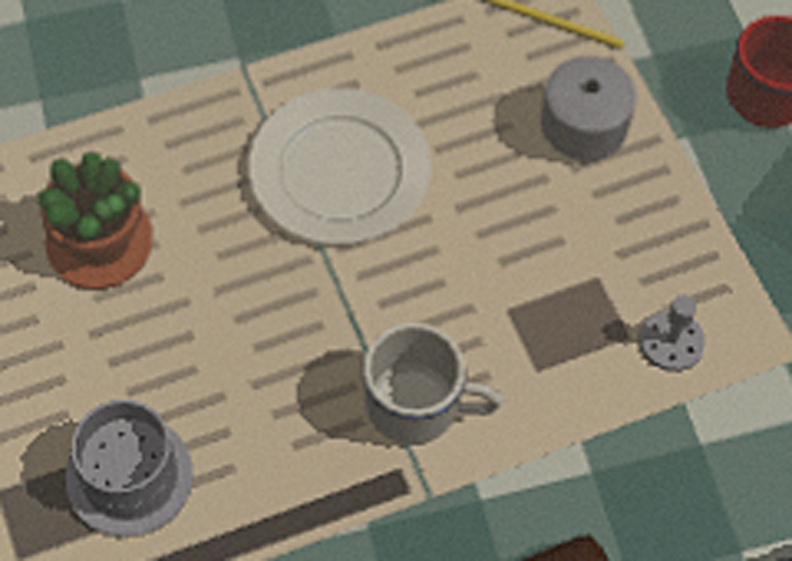

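Run:
```python
from h import *
np.set_printoptions(precision=4,suppress=True)
T=dict(well=(380,393,.006),rim=(383,394,.014),cup=(378,107,.064),handle=(316,80,.045),dripr=(657,104,.059),brim=(652,122,.009),press=(119,133,.006),cover=(112,366,.049),bead=(108,368,.06),plant=(642,372,.01))
S=dict(well=(340,166,.006),cup=(414,372,.064),handle=(490,403,.045),dripr=(122,446,.059),brim=(130,480,.009),press=(672,339,.006),knob=(684,308,.046),cover=(589,95,.049),bead=(592,87,.06),plant=(98,240,.01))
for k,(u,v,z) in T.items(): print('T',k,pix('top',190+u/4.2,110+v/4.2,z)[:2])
for k,(u,v,z) in S.items(): print('S',k,pix('scene',190+u/3.3,170+v/3.3,z)[:2])
```

```text
T well [0.4276 0.0866]
T rim [0.4256 0.0845]
T cup [0.612  0.0864]
T handle [0.6376 0.1286]
T dripr [ 0.6149 -0.1015]
T brim [ 0.6175 -0.1043]
T press [0.6133 0.2678]
T cover [0.4398 0.264 ]
T bead [0.4365 0.2652]
T plant [ 0.4402 -0.092 ]
S well [0.4283 0.0872]
S cup [0.62   0.0857]
S handle [0.6445 0.1294]
S dripr [ 0.6211 -0.1018]
S brim [ 0.6241 -0.1027]
S press [0.6157 0.269 ]
S knob [0.613  0.2715]
S cover [0.4411 0.2644]
S bead [0.4418 0.265 ]
S plant [ 0.4465 -0.091 ]
```

```bash
cat >> h.py <<'E'
from scipy.spatial.transform import Rotation as Ro
np.set_printoptions(precision=4,suppress=True)
def plan(x,y,z,yaw=None):
    "shift (cm) and turn (rad) in tool axes to reach TCP xyz, tool y at azimuth yaw deg, pointing down"
    s=sense(); R=Ro.from_rotvec(s['ee_rot']); M=R.as_matrix()
    cur=np.degrees(np.arctan2(M[1,1],M[0,1]))
    if yaw is None: yaw=cur
    yaw=cur+(yaw-cur+90)%180-90
    a=np.radians(yaw); Y=np.array([np.cos(a),np.sin(a),0]); Z=np.array([0,0,-1.]); G=np.c_[np.cross(Y,Z),Y,Z]
    print('t',round(s['clock'],2),'pos',s['position'],'yaw',round(cur,1),'->',round(yaw,1),'q6',s['qpos'][5].round(2),'w',round(s['width'],4))
    print('xyz',100*(M.T@(np.array([x,y,z])-s['position'])),'dr',Ro.from_matrix(M.T@G).as_rotvec(),'M',M.round(2).tolist())
E
python3 -c "
from h import *
plan(.615,.086,.2,-30)"
```

```text
t 0.1 pos [ 0.2562 -0.5693  0.2303] yaw -65.8 -> -30.0 q6 1.47 w 0.0851
xyz [ 59.6049 -45.0292   3.1292] dr [-0.0019 -0.0008 -0.6244] M [[0.91, 0.41, -0.0], [0.41, -0.91, 0.0], [0.0, -0.0, -1.0]]
```

Call:
{"name": "play_rows", "arguments": {
  "rows": [
    {"xyz": [3,-2.3,0],"dr": [0,0,-0.03],"grip": 100},
    {"xyz": [7,-5.3,0],"dr": [0,0,-0.1],"grip": 100},
    {"xyz": [11,-8.3,0],"dr": [0,0,-0.15],"grip": 100},
    {"xyz": [15,-11.3,0],"dr": [0,0,-0.2],"grip": 100},
    {"xyz": [19,-14.3,0],"dr": [0,0,-0.25],"grip": 100},
    {"xyz": [23,-17.3,0],"dr": [0,0,-0.3],"grip": 100},
    {"xyz": [27,-20.3,0],"dr": [0,0,-0.35],"grip": 100},
    {"xyz": [31,-23.4,0],"dr": [0,0,-0.4],"grip": 100}
  ],
  "newtons": 40
}}

```text
clock: 0.9
position: [0.4432, -0.2279, 0.231]
ee_rot: [-2.878, -1.259, 0.0]
force: [0.8, -0.5, 0.1]
width: 0.0852
finger_force: 0.0
```

```bash
python3 -c "
from h import *
plan(.615,.086,.2,-30)"
```

```text
t 0.9 pos [ 0.4432 -0.2279  0.231 ] yaw -42.8 -> -30.0 q6 1.71 w 0.0852
xyz [34.7098 -8.6963  3.1064] dr [-0.0002 -0.     -0.2226] M [[0.68, 0.73, -0.0], [0.73, -0.68, 0.0], [0.0, -0.0, -1.0]]
```

Call:
{"name": "play_rows", "arguments": {
  "rows": [
    {"xyz": [4.5,-1.1,0.4],"dr": [0,0,-0.05],"grip": 100},
    {"xyz": [9,-2.3,0.8],"dr": [0,0,-0.1],"grip": 100},
    {"xyz": [13.5,-3.4,1.2],"dr": [0,0,-0.15],"grip": 100},
    {"xyz": [18,-4.5,1.6],"dr": [0,0,-0.2],"grip": 100},
    {"xyz": [22.5,-5.6,2],"dr": [0,0,-0.223],"grip": 100},
    {"xyz": [27,-6.8,2.4],"dr": [0,0,-0.223],"grip": 100},
    {"xyz": [31,-7.8,2.8],"dr": [0,0,-0.223],"grip": 100},
    {"xyz": [34.7,-8.7,3.1],"dr": [0,0,-0.223],"grip": 100}
  ]
}}

```text
clock: 1.7
position: [0.6152, 0.0857, 0.1993]
ee_rot: [-2.721, -1.57, 0.002]
force: [0.2, -1.0, 0.6]
width: 0.0857
finger_force: 0.0
```

Call:
{"name": "play_rows", "arguments": {
  "rows": [
    {"xyz": [0,0,0],"dr": [0,0,0],"grip": 100},
    {"xyz": [0,0,0],"dr": [0,0,0],"grip": 100}
  ]
}}

```text
clock: 1.9
position: [0.6146, 0.0842, 0.1994]
ee_rot: [-2.72, -1.571, 0.003]
force: [-0.2, -0.6, -0.1]
width: 0.0854
finger_force: 0.0
```

```bash
python3 -c "
from h import *
snap('wrist','w0.png')
plan(.615,.086,.025,-30)
print(proj('wrist',[.615,.086,.064]))"
```

```text
t 1.95 pos [0.6144 0.0834 0.1997] yaw -30.1 -> -30.0 q6 2.13 w 0.086
xyz [ 0.2768 -0.056  17.4684] dr [-0.0012  0.0013 -0.001 ] M [[0.5, 0.87, -0.0], [0.87, -0.5, -0.0], [-0.0, -0.0, -1.0]]
[274.796  187.0886]
```

View pics/w0.png

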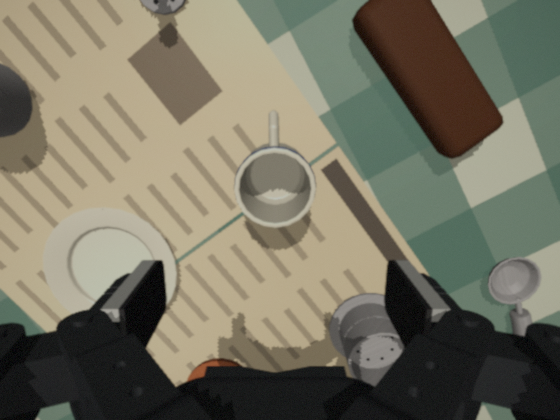

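The cup's rim centre is at (275,186), where I predicted it, and the handle at (274,115) lies square to the closing line. I'm going down.

Call:
{"name": "play_rows", "arguments": {
  "rows": [
    {"xyz": [0.3,0,4],"dr": [0,0,0],"grip": 100},
    {"xyz": [0.3,0,8],"dr": [0,0,0],"grip": 100},
    {"xyz": [0.3,0,12],"dr": [0,0,0],"grip": 100},
    {"xyz": [0.3,0,15],"dr": [0,0,0],"grip": 100},
    {"xyz": [0.3,0,17],"dr": [0,0,0],"grip": 100},
    {"xyz": [0.3,0,17.4],"dr": [0,0,0],"grip": 100},
    {"xyz": [0.3,0,17.4],"dr": [0,0,0],"grip": 60},
    {"xyz": [0.3,0,17.4],"dr": [0,0,0],"grip": 40}
  ]
}}

```text
clock: 2.75
position: [0.6175, 0.0857, 0.028]
ee_rot: [2.722, 1.567, 0.003]
force: [0.4, -0.7, -1.2]
width: 0.0615
finger_force: 43.8
```

Call:
{"name": "play_rows", "arguments": {
  "rows": [
    {"xyz": [0,0,0],"dr": [0,0,0],"grip": 30},
    {"xyz": [0,0,0],"dr": [0,0,0],"grip": 30},
    {"xyz": [0,0,0],"dr": [0,0,0],"grip": 30},
    {"xyz": [0,0,0],"dr": [0,0,0],"grip": 30},
    {"xyz": [0,0,0],"dr": [0,0,0],"grip": 30}
  ]
}}

```text
clock: 3.25
position: [0.6179, 0.086, 0.0279]
ee_rot: [2.72, 1.568, 0.003]
force: [-1.1, -1.2, 5.8]
width: 0.0618
finger_force: 44.5
```

```bash
python3 -c "
from h import *
print(sense()['finger_force'],sense()['force'])
plan(.428,.087,.08)"
```

```text
44.52699270874746 [-1.1046 -1.1875  5.8325]
t 3.25 pos [0.6179 0.086  0.0279] yaw -30.1 -> -30.1 q6 2.13 w 0.0618
xyz [ -9.4326 -16.4672  -5.2632] dr [ 0.0027 -0.0008  0.    ] M [[0.5, 0.87, 0.0], [0.87, -0.5, -0.0], [0.0, 0.0, -1.0]]
```

Call:
{"name": "play_rows", "arguments": {
  "rows": [
    {"xyz": [0,0,-1.5],"dr": [0,0,0],"grip": 30},
    {"xyz": [0,0,-4],"dr": [0,0,0],"grip": 30},
    {"xyz": [-1,-1.7,-5.3],"dr": [0,0,0],"grip": 30},
    {"xyz": [-3,-5.2,-5.3],"dr": [0,0,0],"grip": 30},
    {"xyz": [-5,-8.7,-5.3],"dr": [0,0,0],"grip": 30},
    {"xyz": [-7,-12.2,-5.3],"dr": [0,0,0],"grip": 30},
    {"xyz": [-8.6,-15,-5.3],"dr": [0,0,0],"grip": 30},
    {"xyz": [-9.4,-16.4,-5.3],"dr": [0,0,0],"grip": 30}
  ]
}}

```text
clock: 4.05
position: [0.4227, 0.0873, 0.0787]
ee_rot: [-2.719, -1.568, 0.006]
force: [-0.6, 0.5, -2.0]
width: 0.0619
finger_force: 44.7
```

Call:
{"name": "play_rows", "arguments": {
  "rows": [
    {"xyz": [0,0,0],"dr": [0,0,0],"grip": 30},
    {"xyz": [0,0,0],"dr": [0,0,0],"grip": 30},
    {"xyz": [0,0,0],"dr": [0,0,0],"grip": 30}
  ]
}}

```text
clock: 4.35
position: [0.4295, 0.0872, 0.08]
ee_rot: [2.721, 1.568, 0.004]
force: [0.7, 0.1, -2.7]
width: 0.0615
finger_force: 44.7
```

```bash
python3 -c "
from h import *
a=snap('wrist','w1.png')
c=vision.get_calibration('wrist'); p=sense()['position']; print(-np.array(c['view'])[:3,:3].T@np.array(c['view'])[:3,3])
plan(.428,.087,.034)
print('cup rim pred',proj('wrist',[p[0],p[1],p[2]+.038]),'well',proj('wrist',[.428,.087,.006]))"
```

```text
[0.462  0.145  0.2226]
t 4.4 pos [0.4295 0.0872 0.0799] yaw -30.1 -> -30.1 q6 2.15 w 0.0618
xyz [-0.0929 -0.1262  4.5899] dr [ 0.0016 -0.0012  0.    ] M [[0.5, 0.87, 0.0], [0.87, -0.5, 0.0], [0.0, 0.0, -1.0]]
cup rim pred [276.815  315.3912] well [273.6185 215.2529]
```

View pics/w1.png

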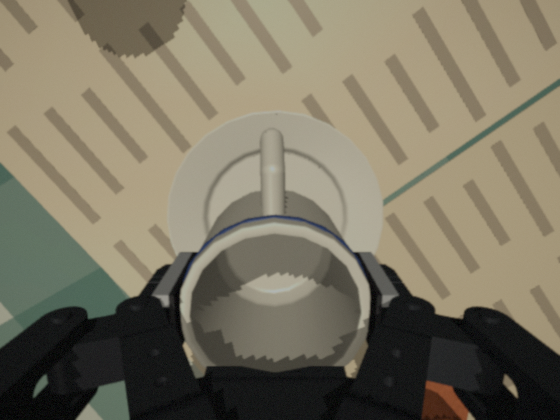

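Call:
{"name": "play_rows", "arguments": {
  "rows": [
    {"xyz": [-0.1,0,1.5],"dr": [0,0,0],"grip": 30},
    {"xyz": [-0.1,0,3],"dr": [0,0,0],"grip": 30},
    {"xyz": [-0.1,0,4],"dr": [0,0,0],"grip": 30},
    {"xyz": [-0.1,0,4.3],"dr": [0,0,0],"grip": 30},
    {"xyz": [-0.1,0,4.5],"dr": [0,0,0],"grip": 30},
    {"xyz": [-0.1,0,4.5],"dr": [0,0,0],"grip": 30},
    {"xyz": [-0.1,0,4.5],"dr": [0,0,0],"grip": 30}
  ]
}}

```text
clock: 5.1
position: [0.4277, 0.0863, 0.0348]
ee_rot: [2.721, 1.569, 0.002]
force: [-0.3, -0.3, -2.5]
width: 0.062
finger_force: 44.7
```

Call:
{"name": "play_rows", "arguments": {
  "rows": [
    {"xyz": [0,0,0.1],"dr": [0,0,0],"grip": 30},
    {"xyz": [0,0,0.15],"dr": [0,0,0],"grip": 30},
    {"xyz": [0,0,0.15],"dr": [0,0,0],"grip": 30}
  ]
}}

```text
clock: 5.4
position: [0.4278, 0.0863, 0.0339]
ee_rot: [2.721, 1.569, 0.002]
force: [-1.5, -0.0, 5.8]
width: 0.0616
finger_force: 45.2
```

Upward force shows contact, so I'm releasing and lifting.

Call:
{"name": "play_rows", "arguments": {
  "rows": [
    {"xyz": [0,0,0],"dr": [0,0,0],"grip": 85},
    {"xyz": [0,0,0],"dr": [0,0,0],"grip": 100},
    {"xyz": [0,0,0],"dr": [0,0,0],"grip": 100},
    {"xyz": [0,0,0],"dr": [0,0,0],"grip": 100},
    {"xyz": [0,0,-4],"dr": [0,0,0],"grip": 100},
    {"xyz": [0,0,-8],"dr": [0,0,0],"grip": 100},
    {"xyz": [0,0,-12],"dr": [0,0,0],"grip": 100},
    {"xyz": [0,0,-15],"dr": [0,0,0],"grip": 100}
  ]
}}

```text
clock: 6.2
position: [0.4278, 0.0863, 0.1853]
ee_rot: [2.721, 1.568, 0.004]
force: [0.6, 0.6, -0.2]
width: 0.0853
finger_force: 0.0
```

```bash
python3 -c "
from h import *
snap('wrist','w2.png')
print(proj('wrist',[.428,.0865,.07]),proj('wrist',[.428,.087,.014]))
plan(.619,-.103,.19,-30)"
```

```text
[270.601  198.3591] [270.457  182.2472]
t 6.25 pos [0.4311 0.0865 0.1899] yaw -30.1 -> -30.0 q6 2.15 w 0.0856
xyz [-6.9791 25.7591  0.1753] dr [ 0.0088 -0.0057 -0.0013] M [[0.5, 0.87, 0.01], [0.87, -0.5, 0.0], [0.01, 0.01, -1.0]]
```

View pics/w2.png

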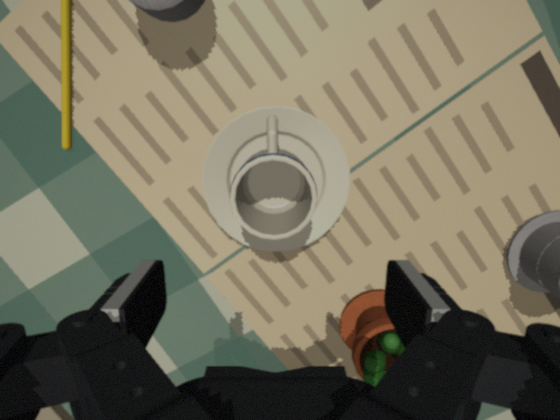

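The cup stands upright in the saucer, rim at (274,198) and saucer at (276,180), about 2–3 mm off centre. Next is the dripper.

Call:
{"name": "play_rows", "arguments": {
  "rows": [
    {"xyz": [-1,3.7,0],"dr": [0,0,0],"grip": 100},
    {"xyz": [-2,7.4,0],"dr": [0,0,0],"grip": 100},
    {"xyz": [-3,11.1,0],"dr": [0,0,0],"grip": 100},
    {"xyz": [-4,14.8,0],"dr": [0,0,0],"grip": 100},
    {"xyz": [-5,18.5,0],"dr": [0,0,0],"grip": 100},
    {"xyz": [-6,22.2,0],"dr": [0,0,0],"grip": 100},
    {"xyz": [-6.7,24.7,0],"dr": [0,0,0],"grip": 100},
    {"xyz": [-7,25.8,0],"dr": [0,0,0],"grip": 100}
  ]
}}

```text
clock: 7.05
position: [0.6167, -0.1056, 0.1821]
ee_rot: [2.723, 1.566, 0.0]
force: [-0.2, -0.0, -0.7]
width: 0.0852
finger_force: 0.0
```

Call:
{"name": "play_rows", "arguments": {
  "rows": [
    {"xyz": [0,0,0],"dr": [0,0,0],"grip": 100},
    {"xyz": [0,0,0],"dr": [0,0,0],"grip": 100},
    {"xyz": [0,0,0],"dr": [0,0,0],"grip": 100},
    {"xyz": [0,0,0],"dr": [0,0,0],"grip": 100}
  ]
}}

```text
clock: 7.45
position: [0.6144, -0.1026, 0.1829]
ee_rot: [-2.721, -1.57, 0.0]
force: [0.0, -0.0, -0.1]
width: 0.0852
finger_force: 0.0
```

```bash
python3 -c "
from h import *
snap('wrist','w3.png')
print(proj('wrist',[.619,-.103,.059]),proj('wrist',[.619,-.103,.009]))
plan(.619,-.103,.021,-30)"
```

```text
[280.989  191.5519] [280.072 178.169]
t 7.5 pos [ 0.6145 -0.1027  0.183 ] yaw -30.0 -> -30.0 q6 1.83 w 0.0857
xyz [ 0.1987  0.4036 16.203 ] dr [-0.0002 -0.     -0.0003] M [[0.5, 0.87, -0.0], [0.87, -0.5, 0.0], [0.0, -0.0, -1.0]]
```

View pics/w3.png

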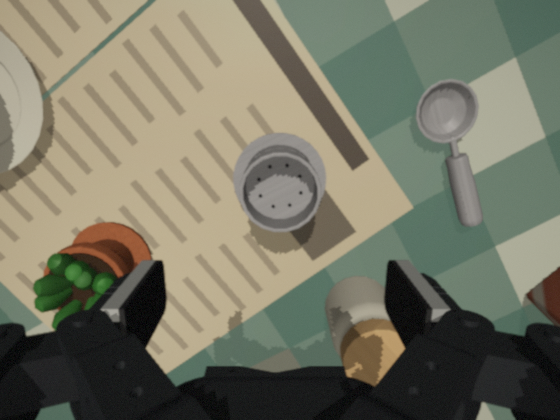

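The dripper's rim centre is at (280,191), which matches the prediction. The bystanders are clear of the fingers, so I'm gripping.

Call:
{"name": "play_rows", "arguments": {
  "rows": [
    {"xyz": [0.2,0.4,4],"dr": [0,0,0],"grip": 100},
    {"xyz": [0.2,0.4,8],"dr": [0,0,0],"grip": 100},
    {"xyz": [0.2,0.4,12],"dr": [0,0,0],"grip": 100},
    {"xyz": [0.2,0.4,15],"dr": [0,0,0],"grip": 100},
    {"xyz": [0.2,0.4,16.3],"dr": [0,0,0],"grip": 100},
    {"xyz": [0.2,0.4,16.3],"dr": [0,0,0],"grip": 100},
    {"xyz": [0.2,0.4,16.3],"dr": [0,0,0],"grip": 50},
    {"xyz": [0.2,0.4,16.3],"dr": [0,0,0],"grip": 30}
  ]
}}

```text
clock: 8.3
position: [0.6216, -0.1043, 0.0225]
ee_rot: [2.719, 1.568, 0.005]
force: [2.3, -1.2, 0.4]
width: 0.0611
finger_force: 43.6
```

Call:
{"name": "play_rows", "arguments": {
  "rows": [
    {"xyz": [0,0,0],"dr": [0,0,0],"grip": 30},
    {"xyz": [0,0,0],"dr": [0,0,0],"grip": 30},
    {"xyz": [0,0,0],"dr": [0,0,0],"grip": 30},
    {"xyz": [0,0,0],"dr": [0,0,0],"grip": 30},
    {"xyz": [0,0,0],"dr": [0,0,0],"grip": 30}
  ]
}}

```text
clock: 8.8
position: [0.6219, -0.1044, 0.0225]
ee_rot: [2.719, 1.567, 0.005]
force: [-0.4, 0.6, 6.0]
width: 0.0611
finger_force: 44.2
```

```bash
python3 -c "
from h import *
plan(.428,.087,.14)"
```

```text
t 8.8 pos [ 0.6219 -0.1044  0.0225] yaw -30.1 -> -30.1 q6 1.83 w 0.0611
xyz [  6.8658 -26.3212 -11.8616] dr [ 0.0045 -0.0014  0.    ] M [[0.5, 0.87, 0.0], [0.87, -0.5, -0.0], [0.0, 0.0, -1.0]]
```

Call:
{"name": "play_rows", "arguments": {
  "rows": [
    {"xyz": [0,0,-3],"dr": [0,0,0],"grip": 30},
    {"xyz": [0,0,-7],"dr": [0,0,0],"grip": 30},
    {"xyz": [0.9,-3.5,-10],"dr": [0,0,0],"grip": 30},
    {"xyz": [2,-7.5,-10],"dr": [0,0,0],"grip": 30},
    {"xyz": [3,-11.5,-10],"dr": [0,0,0],"grip": 30},
    {"xyz": [4,-15.5,-10],"dr": [0,0,0],"grip": 30},
    {"xyz": [5.1,-19.5,-10],"dr": [0,0,0],"grip": 30},
    {"xyz": [6.1,-23.5,-10],"dr": [0,0,0],"grip": 30}
  ]
}}

```text
clock: 9.6
position: [0.4459, 0.0676, 0.1203]
ee_rot: [2.722, 1.568, 0.002]
force: [0.3, 0.6, -2.1]
width: 0.0612
finger_force: 44.4
```

Call:
{"name": "play_rows", "arguments": {
  "rows": [
    {"xyz": [0.5,-1.8,0],"dr": [0,0,0],"grip": 30},
    {"xyz": [0.8,-2.8,0],"dr": [0,0,0],"grip": 30},
    {"xyz": [0.8,-2.8,0],"dr": [0,0,0],"grip": 30},
    {"xyz": [0.8,-2.8,0],"dr": [0,0,0],"grip": 30},
    {"xyz": [0.8,-2.8,0],"dr": [0,0,0],"grip": 30}
  ]
}}

```text
clock: 10.1
position: [0.4282, 0.087, 0.1202]
ee_rot: [2.722, 1.567, 0.002]
force: [1.5, 0.2, -1.3]
width: 0.0609
finger_force: 44.4
```

```bash
python3 -c "
from h import *
a=snap('wrist','w4.png');snap('scene','s2.png')
a=cv2.imread('pics/s2.png')[150:290,200:400]; b=cv2.resize(cv2.imread('pics/w4.png'),(533,400)); a=cv2.resize(a,None,fx=2.8,fy=2.8,interpolation=2)[:400]
a=a[:,:267+0] if 0 else cv2.resize(a,(260,int(260*a.shape[0]/a.shape[1])))
a=cv2.copyMakeBorder(a,0,400-a.shape[0],0,0,0); cv2.imwrite('pics/c1.png',np.hstack([b,a]))
p=sense()['position']
print(proj('wrist',[p[0],p[1],p[2]-.0225+.059]),proj('wrist',[.428,.087,.07]),proj('wrist',[.428,.087,.014]),proj('scene',[.428,.087,.07]),proj('scene',[p[0],p[1],p[2]+.0365]))
plan(.428,.087,.0875)"
```

```text
[276.7561 312.9541] [276.1584 226.233 ] [275.8191 200.1851] [292.8667 205.5401] [292.7327 183.368 ]
t 10.2 pos [0.4278 0.087  0.12  ] yaw -30.2 -> -30.2 q6 2.15 w 0.0612
xyz [0.0141 0.0152 3.2457] dr [ 0.0006 -0.0002  0.    ] M [[0.5, 0.86, 0.0], [0.86, -0.5, -0.0], [0.0, 0.0, -1.0]]
```

View pics/c1.png

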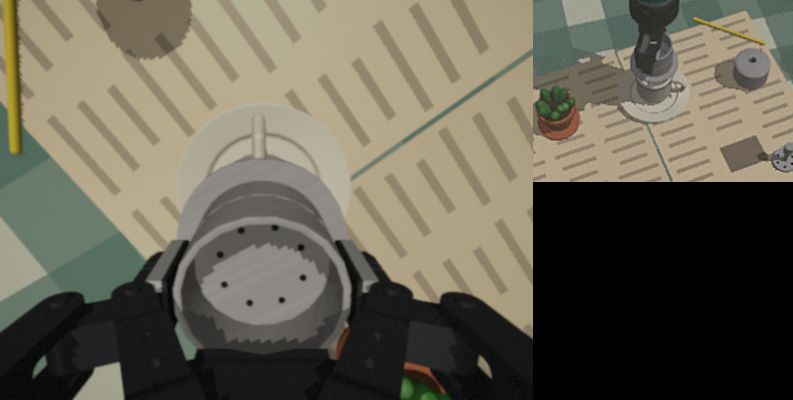

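```bash
python3 -c "
from h import *
p=sense()['position'];d=np.array([.5,.866,0])
print(proj('wrist',p+[0,0,.0365]+d*.031), proj('wrist',p+[0,0,.0365]+d*.029), proj('wrist',p+[0,0,-.0225+.009]+d*.041))
# w1 camera: same yaw, pose .4295,.0872,.0799: shift equivalently
q=np.array(p)-[.4295,.0872,.0799]
print('w1 cup far rim at +32mm', proj('wrist',q+np.array([.4295,.0872,.0799+.038-.002])+d*.032))"
```

```text
[276.6562 222.8855] [276.663  229.0911] [275.9839 163.7198]
w1 cup far rim at +32mm [276.6437 219.2541]
```

Dripper and cup are aligned to about 1 mm, against 4.5 mm of clearance. I'm lowering it.

Call:
{"name": "play_rows", "arguments": {
  "rows": [
    {"xyz": [0.05,0.05,1],"dr": [0,0,0],"grip": 30},
    {"xyz": [0.05,0.05,2],"dr": [0,0,0],"grip": 30},
    {"xyz": [0.05,0.05,2.6],"dr": [0,0,0],"grip": 30},
    {"xyz": [0.05,0.05,3],"dr": [0,0,0],"grip": 30},
    {"xyz": [0.05,0.05,3.2],"dr": [0,0,0],"grip": 30},
    {"xyz": [0.05,0.05,3.2],"dr": [0,0,0],"grip": 30},
    {"xyz": [0.05,0.05,3.2],"dr": [0,0,0],"grip": 30}
  ]
}}

```text
clock: 10.9
position: [0.4276, 0.0878, 0.088]
ee_rot: [2.722, 1.569, 0.001]
force: [0.6, -0.2, -1.3]
width: 0.0608
finger_force: 44.4
```

Call:
{"name": "play_rows", "arguments": {
  "rows": [
    {"xyz": [0,0,0.1],"dr": [0,0,0],"grip": 30},
    {"xyz": [0,0,0.15],"dr": [0,0,0],"grip": 30},
    {"xyz": [0,0,0.15],"dr": [0,0,0],"grip": 30}
  ]
}}

```text
clock: 11.2
position: [0.4277, 0.0878, 0.0866]
ee_rot: [2.721, 1.569, 0.001]
force: [-0.3, 0.5, 0.1]
width: 0.0611
finger_force: 44.5
```

Call:
{"name": "play_rows", "arguments": {
  "rows": [
    {"xyz": [0,0,0.05],"dr": [0,0,0],"grip": 30},
    {"xyz": [0,0,0.1],"dr": [0,0,0],"grip": 30},
    {"xyz": [0,0,0.1],"dr": [0,0,0],"grip": 30}
  ]
}}

```text
clock: 11.5
position: [0.4279, 0.0879, 0.0865]
ee_rot: [2.721, 1.569, 0.001]
force: [-3.5, -0.9, 7.1]
width: 0.061
finger_force: 45.3
```

It's seated at exactly the expected height, so I'm releasing and lifting.

Call:
{"name": "play_rows", "arguments": {
  "rows": [
    {"xyz": [0,0,0],"dr": [0,0,0],"grip": 85},
    {"xyz": [0,0,0],"dr": [0,0,0],"grip": 100},
    {"xyz": [0,0,0],"dr": [0,0,0],"grip": 100},
    {"xyz": [0,0,0],"dr": [0,0,0],"grip": 100},
    {"xyz": [0,0,-3],"dr": [0,0,0],"grip": 100},
    {"xyz": [0,0,-7],"dr": [0,0,0],"grip": 100},
    {"xyz": [0,0,-11],"dr": [0,0,0],"grip": 100},
    {"xyz": [0,0,-13.5],"dr": [0,0,0],"grip": 100}
  ]
}}

```text
clock: 12.3
position: [0.4286, 0.0878, 0.2232]
ee_rot: [2.72, 1.568, 0.005]
force: [-0.1, 0.1, 0.3]
width: 0.0855
finger_force: 0.0
```

```bash
python3 -c "
from h import *
snap('wrist','w5.png')
print(proj('wrist',[.428,.0875,.123]),proj('wrist',[.428,.0875,.073]),proj('wrist',[.428,.087,.014]))
plan(.6145,.27,.16,-30)"
```

```text
[271.1265 204.578 ] [271.2096 188.6388] [271.5344 175.7428]
t 12.35 pos [0.4309 0.088  0.2268] yaw -30.1 -> -30.0 q6 2.15 w 0.0855
xyz [24.9137  6.707   6.8706] dr [ 0.0082 -0.0054 -0.0013] M [[0.5, 0.87, 0.01], [0.87, -0.5, 0.0], [0.01, 0.01, -1.0]]
```

View pics/w5.png

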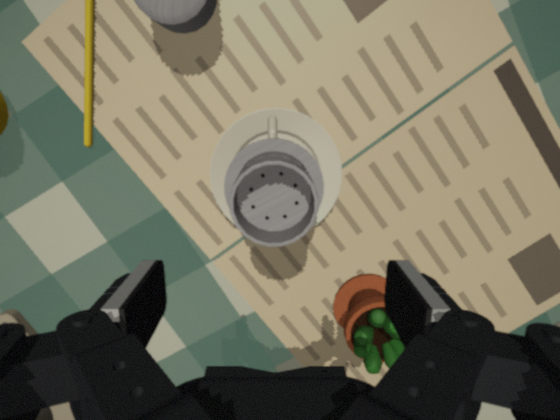

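The dripper sits level on the cup, rim at (275,205). Next is the press.

Call:
{"name": "play_rows", "arguments": {
  "rows": [
    {"xyz": [3.3,0.9,0],"dr": [0,0,0],"grip": 100},
    {"xyz": [7,1.9,1],"dr": [0,0,0],"grip": 100},
    {"xyz": [11,3,2],"dr": [0,0,0],"grip": 100},
    {"xyz": [15,4,3],"dr": [0,0,0],"grip": 100},
    {"xyz": [19,5.1,4.5],"dr": [0,0,0],"grip": 100},
    {"xyz": [22.5,6.1,6],"dr": [0,0,0],"grip": 100},
    {"xyz": [24.5,6.6,6.5],"dr": [0,0,0],"grip": 80},
    {"xyz": [24.9,6.7,6.5],"dr": [0,0,0],"grip": 60}
  ]
}}

```text
clock: 13.15
position: [0.6107, 0.271, 0.1528]
ee_rot: [-2.72, -1.57, 0.003]
force: [-0.7, -0.6, 0.4]
width: 0.0593
finger_force: 0.0
```

Call:
{"name": "play_rows", "arguments": {
  "rows": [
    {"xyz": [0,0,0],"dr": [0,0,0],"grip": 60},
    {"xyz": [0,0,0],"dr": [0,0,0],"grip": 60},
    {"xyz": [0,0,0],"dr": [0,0,0],"grip": 60},
    {"xyz": [0,0,0],"dr": [0,0,0],"grip": 60}
  ]
}}

```text
clock: 13.55
position: [0.6098, 0.269, 0.156]
ee_rot: [2.722, 1.568, 0.001]
force: [0.4, -0.0, -0.2]
width: 0.051
finger_force: 0.0
```

```bash
python3 -c "
from h import *
snap('wrist','w6.png')
print(proj('wrist',[.6145,.27,.006]),proj('wrist',[.6145,.27,.056]))
plan(.6145,.27,.031,-30)"
```

```text
[279.7386 182.8138] [280.7291 198.3063]
t 13.6 pos [0.6099 0.2691 0.156 ] yaw -30.1 -> -30.0 q6 2.42 w 0.0513
xyz [ 0.3019  0.3443 12.5044] dr [ 0.0005 -0.0005 -0.002 ] M [[0.5, 0.87, 0.0], [0.87, -0.5, 0.0], [0.0, 0.0, -1.0]]
```

View pics/w6.png

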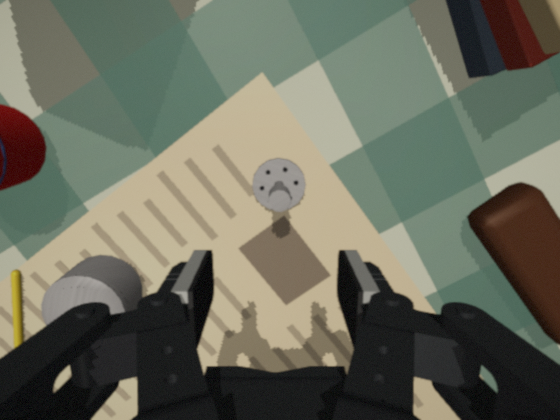

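Call:
{"name": "play_rows", "arguments": {
  "rows": [
    {"xyz": [0.2,0.3,4],"dr": [0,0,0],"grip": 60},
    {"xyz": [0.2,0.3,8],"dr": [0,0,0],"grip": 60},
    {"xyz": [0.2,0.3,11],"dr": [0,0,0],"grip": 60},
    {"xyz": [0.2,0.3,12.4],"dr": [0,0,0],"grip": 60},
    {"xyz": [0.2,0.3,12.4],"dr": [0,0,0],"grip": 40},
    {"xyz": [0.2,0.3,12.4],"dr": [0,0,0],"grip": 20},
    {"xyz": [0.2,0.3,12.4],"dr": [0,0,0],"grip": 0},
    {"xyz": [0.2,0.3,12.4],"dr": [0,0,0],"grip": 0}
  ]
}}

```text
clock: 14.4
position: [0.6154, 0.2704, 0.0335]
ee_rot: [2.721, 1.569, 0.006]
force: [0.1, 0.6, -1.3]
width: 0.0145
finger_force: 38.9
```

Call:
{"name": "play_rows", "arguments": {
  "rows": [
    {"xyz": [0,0,0],"dr": [0,0,0],"grip": 0},
    {"xyz": [0,0,0],"dr": [0,0,0],"grip": 0},
    {"xyz": [0,0,0],"dr": [0,0,0],"grip": 0},
    {"xyz": [0,0,0],"dr": [0,0,0],"grip": 0},
    {"xyz": [0,0,0],"dr": [0,0,0],"grip": 0},
    {"xyz": [0,0,0],"dr": [0,0,0],"grip": 0}
  ]
}}

```text
clock: 15.0
position: [0.6151, 0.2704, 0.0332]
ee_rot: [2.721, 1.569, 0.005]
force: [-0.0, -0.1, 5.6]
width: 0.0144
finger_force: 39.5
```

```bash
python3 -c "
from h import *
plan(.428,.0875,.20)"
```

```text
t 15.0 pos [0.6151 0.2704 0.0332] yaw -30.1 -> -30.1 q6 2.41 w 0.0144
xyz [-25.1661  -6.9938 -16.7553] dr [ 0.0022 -0.0023  0.    ] M [[0.5, 0.87, 0.0], [0.87, -0.5, 0.0], [0.0, 0.0, -1.0]]
```

Call:
{"name": "play_rows", "arguments": {
  "rows": [
    {"xyz": [0,0,-3],"dr": [0,0,0],"grip": 0},
    {"xyz": [0,0,-7],"dr": [0,0,0],"grip": 0},
    {"xyz": [0,0,-11],"dr": [0,0,0],"grip": 0},
    {"xyz": [-2,-0.6,-14.4],"dr": [0,0,0],"grip": 0},
    {"xyz": [-6,-1.7,-14.4],"dr": [0,0,0],"grip": 0},
    {"xyz": [-10,-2.8,-14.4],"dr": [0,0,0],"grip": 0},
    {"xyz": [-14,-3.9,-14.4],"dr": [0,0,0],"grip": 0},
    {"xyz": [-18,-5,-14.4],"dr": [0,0,0],"grip": 0}
  ]
}}

```text
clock: 15.8
position: [0.4787, 0.1382, 0.1751]
ee_rot: [2.721, 1.569, -0.0]
force: [0.3, -1.9, -0.6]
width: 0.0144
finger_force: 39.2
```

Call:
{"name": "play_rows", "arguments": {
  "rows": [
    {"xyz": [-4,-1.1,0],"dr": [0,0,0],"grip": 0},
    {"xyz": [-6.5,-1.8,0],"dr": [0,0,0],"grip": 0},
    {"xyz": [-7.2,-2,0],"dr": [0,0,0],"grip": 0},
    {"xyz": [-7.2,-2,0],"dr": [0,0,0],"grip": 0},
    {"xyz": [-7.2,-2,0],"dr": [0,0,0],"grip": 0},
    {"xyz": [-7.2,-2,0],"dr": [0,0,0],"grip": 0}
  ]
}}

```text
clock: 16.4
position: [0.4282, 0.0875, 0.1755]
ee_rot: [2.721, 1.57, 0.002]
force: [-0.2, -0.6, -0.4]
width: 0.0142
finger_force: 39.2
```

```bash
python3 -c "
from h import *
snap('wrist','w7.png')
p=sense()['position']
print('disc',proj('wrist',p+[0,0,-.0272]),'rim',proj('wrist',[.428,.0875,.123]),'floor',proj('wrist',[.428,.0875,.097]))
plan(.428,.0875,.131)"
```

```text
disc [275.9885 241.5561] rim [275.8303 225.1008] floor [275.6965 211.7576]
t 16.45 pos [0.428  0.0875 0.1755] yaw -30.0 -> -30.0 q6 2.15 w 0.0143
xyz [-0.0044 -0.0015  4.4459] dr [ 0.0004 -0.0005  0.    ] M [[0.5, 0.87, 0.0], [0.87, -0.5, 0.0], [0.0, 0.0, -1.0]]
```

View pics/w7.png

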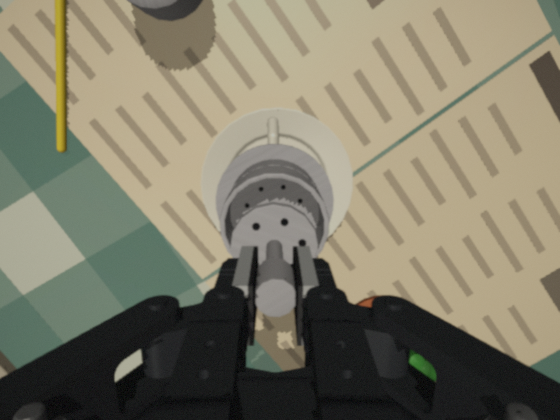

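The disc and the chamber are both centred at u≈275, with about 1 mm of error in v. I'm lowering the press.

Call:
{"name": "play_rows", "arguments": {
  "rows": [
    {"xyz": [0.05,0,1.5],"dr": [0,0,0],"grip": 0},
    {"xyz": [0.05,0,2.5],"dr": [0,0,0],"grip": 0},
    {"xyz": [0.05,0,3.5],"dr": [0,0,0],"grip": 0},
    {"xyz": [0.05,0,4.1],"dr": [0,0,0],"grip": 0},
    {"xyz": [0.05,0,4.4],"dr": [0,0,0],"grip": 0},
    {"xyz": [0.05,0,4.5],"dr": [0,0,0],"grip": 0},
    {"xyz": [0.05,0,4.5],"dr": [0,0,0],"grip": 0}
  ]
}}

```text
clock: 17.15
position: [0.4275, 0.0873, 0.1306]
ee_rot: [2.722, 1.569, 0.001]
force: [-1.2, -0.3, -0.8]
width: 0.0144
finger_force: 39.2
```

Call:
{"name": "play_rows", "arguments": {
  "rows": [
    {"xyz": [0,0,0.05],"dr": [0,0,0],"grip": 0},
    {"xyz": [0,0,0.1],"dr": [0,0,0],"grip": 0},
    {"xyz": [0,0,0.1],"dr": [0,0,0],"grip": 0}
  ]
}}

```text
clock: 17.45
position: [0.428, 0.0873, 0.1302]
ee_rot: [2.721, 1.568, 0.003]
force: [-0.3, 0.6, 4.8]
width: 0.0143
finger_force: 39.8
```

Call:
{"name": "play_rows", "arguments": {
  "rows": [
    {"xyz": [0,0,0],"dr": [0,0,0],"grip": 30},
    {"xyz": [0,0,0],"dr": [0,0,0],"grip": 50},
    {"xyz": [0,0,0],"dr": [0,0,0],"grip": 50},
    {"xyz": [0,0,0],"dr": [0,0,0],"grip": 50},
    {"xyz": [0,0,-2],"dr": [0,0,0],"grip": 50},
    {"xyz": [0,0,-5],"dr": [0,0,0],"grip": 50},
    {"xyz": [0,0,-8],"dr": [0,0,0],"grip": 80},
    {"xyz": [0,0,-10],"dr": [0,0,0],"grip": 100}
  ]
}}

```text
clock: 18.25
position: [0.4278, 0.0874, 0.2312]
ee_rot: [2.721, 1.568, 0.003]
force: [0.3, 0.9, 0.6]
width: 0.0698
finger_force: 0.0
```

```bash
python3 -c "
from h import *
snap('wrist','w8.png')
plan(.4405,.2643,.17,-30)"
```

```text
t 18.3 pos [0.4298 0.0875 0.2342] yaw -30.1 -> -30.0 q6 2.15 w 0.0771
xyz [15.8084 -7.9738  6.4378] dr [ 0.0061 -0.004  -0.0013] M [[0.5, 0.87, 0.01], [0.87, -0.5, 0.0], [0.0, 0.01, -1.0]]
```

View pics/w8.png

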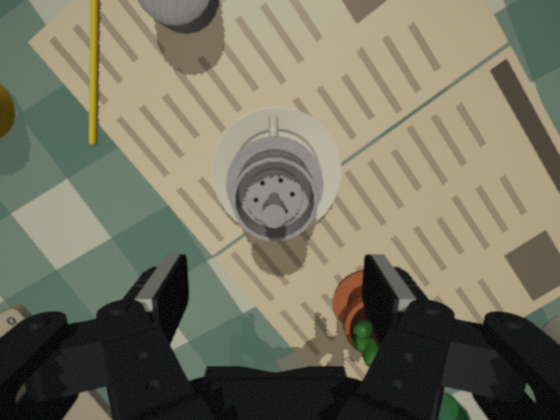

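The press stands upright in the chamber, knob at (274,212). Now the cover. I'll measure this one by image code.

Call:
{"name": "play_rows", "arguments": {
  "rows": [
    {"xyz": [3,-1.5,0],"dr": [0,0,0],"grip": 100},
    {"xyz": [7,-3.5,0],"dr": [0,0,0],"grip": 100},
    {"xyz": [11,-5.5,1],"dr": [0,0,0],"grip": 100},
    {"xyz": [14,-7,3],"dr": [0,0,0],"grip": 100},
    {"xyz": [15.7,-7.9,5],"dr": [0,0,0],"grip": 100},
    {"xyz": [15.7,-7.9,6],"dr": [0,0,0],"grip": 100},
    {"xyz": [15.7,-7.9,6],"dr": [0,0,0],"grip": 100},
    {"xyz": [15.7,-7.9,6],"dr": [0,0,0],"grip": 100}
  ]
}}

```text
clock: 19.1
position: [0.4373, 0.2619, 0.1692]
ee_rot: [2.722, 1.568, -0.001]
force: [-0.8, 0.3, -0.4]
width: 0.0855
finger_force: 0.0
```

Call:
{"name": "play_rows", "arguments": {
  "rows": [
    {"xyz": [0,0,0],"dr": [0,0,0],"grip": 100},
    {"xyz": [0,0,0],"dr": [0,0,0],"grip": 100}
  ]
}}

```text
clock: 19.3
position: [0.4383, 0.2623, 0.1704]
ee_rot: [2.723, 1.567, 0.003]
force: [-0.7, 0.0, 0.5]
width: 0.0854
finger_force: 0.0
```

```bash
python3 -c "
from h import *
a=snap('wrist','w9.png')
P=proj('wrist',[.4405,.2643,.049]);print('top',P,'bead',proj('wrist',[.4405,.2643,.06]))
u,v=P.astype(int);g=cv2.cvtColor(a,cv2.COLOR_RGB2GRAY)
sub=a[v-25:v+25,u-25:u+25].astype(int);m=(sub.max(2)<60);ys,xs=np.nonzero(m);print('dark',m.sum(),xs.mean()+u-25 if m.any() else 0,ys.mean()+v-25 if m.any() else 0)
print(cv2.HoughCircles(cv2.GaussianBlur(g,(5,5),1)[v-80:v+80,u-80:u+80],cv2.HOUGH_GRADIENT,1,30,param1=80,param2=15,minRadius=30,maxRadius=55)+[u-80,v-80,0])
plan(.4405,.2643,.016,-30)"
```

```text
top [276.7563 191.5384] bead [276.8552 195.1548]
dark 127 271.4173228346457 195.9763779527559
[[[267.5 190.5  46.6]
  [245.5 162.5  47.7]]]
t 19.35 pos [0.4382 0.2624 0.1703] yaw -30.1 -> -30.0 q6 2.51 w 0.0853
xyz [ 0.2612  0.0844 15.4314] dr [ 0.0011 -0.0014 -0.0026] M [[0.5, 0.86, 0.0], [0.86, -0.5, 0.0], [0.0, 0.0, -1.0]]
```

```bash
python3 -c "
from h import *
a=cv2.imread('pics/w9.png').astype(int)
print(a[185,205:345:2].sum(1)//3); print((a[185,205:345:2,2]-a[185,205:345:2,0]))
print((a[110:260:3,272].sum(1)//3))
d=a[165:220,245:300].max(2)<60
print('\n'.join(''.join('#' if q else '.' for q in r[::1]) for r in d[15:45]))"
```

```text
[127 127 126 130 146 159 158 158 160 160 159 159 148 128 129 132 132 134
 132 133 134 133 131 132 134 133 132 133 135 137 134 131 135 138 133 132
 134 132 132 131 129 131 133 131 131 130 129 128 129 129 130 127 126 123
 129 156 158 158 159 159 158 158 158 157 158 158 158 158 158 158]
[35 36 37 35 40 43 44 42 43 43 43 43 31  9  7  8  7  8  7  8  7  6  8  8
  8  8  7  8  7  8  7  7  7  7  7  9  7  8  7  8  8  7  8  7  7  8  9  8
  7  8  8  9  7  7 17 41 44 44 42 43 42 42 42 43 42 42 42 43 43 43]
[161 160 159 146 129 127 126 128 150 159 160 150  91 103 141 146 149 144
 144 141 141 139 141 142 139 136 116  21  31  22  15  75 118 127 128 128
 127 126 127 124 115 105 103 102 104 104 104 135 159 149]
.......................................................
.......................................................
.......................................................
.......................................................
.......................................................
.......................................................
.......................................................
.....
[... 582 characters left out ...]
######......................
.....................############......................
......................##########.......................
......................##########.......................
.......................########........................
........................#####..........................
.......................................................
.......................................................
.......................................................
.......................................................
.......................................................
.......................................................
.......................................................
```

The bead and body centre at u=271.4, so the cover is 4 mm further toward tool −y than I estimated. I'm correcting and gripping.

Call:
{"name": "play_rows", "arguments": {
  "rows": [
    {"xyz": [0.2,-0.3,4],"dr": [0,0,0],"grip": 100},
    {"xyz": [0.2,-0.3,8],"dr": [0,0,0],"grip": 100},
    {"xyz": [0.2,-0.3,12],"dr": [0,0,0],"grip": 100},
    {"xyz": [0.2,-0.3,14.4],"dr": [0,0,0],"grip": 100},
    {"xyz": [0.2,-0.3,15.2],"dr": [0,0,0],"grip": 100},
    {"xyz": [0.2,-0.3,15.2],"dr": [0,0,0],"grip": 100},
    {"xyz": [0.2,-0.3,15.2],"dr": [0,0,0],"grip": 50},
    {"xyz": [0.2,-0.3,15.2],"dr": [0,0,0],"grip": 30}
  ]
}}

```text
clock: 20.15
position: [0.4377, 0.2669, 0.0197]
ee_rot: [2.722, 1.569, 0.006]
force: [-1.8, -0.2, 3.6]
width: 0.0635
finger_force: 42.8
```

Call:
{"name": "play_rows", "arguments": {
  "rows": [
    {"xyz": [0,0,0],"dr": [0,0,0],"grip": 30},
    {"xyz": [0,0,0],"dr": [0,0,0],"grip": 30},
    {"xyz": [0,0,0],"dr": [0,0,0],"grip": 30},
    {"xyz": [0,0,0],"dr": [0,0,0],"grip": 30},
    {"xyz": [0,0,0],"dr": [0,0,0],"grip": 30}
  ]
}}

```text
clock: 20.65
position: [0.4377, 0.2668, 0.0197]
ee_rot: [2.721, 1.569, 0.006]
force: [-0.6, 0.2, 5.8]
width: 0.0635
finger_force: 43.2
```

```bash
python3 -c "
from h import *
plan(.428,.0874,.175)"
```

```text
t 20.65 pos [0.4377 0.2668 0.0197] yaw -30.1 -> -30.1 q6 2.52 w 0.0635
xyz [-15.9635   8.1912 -15.5652] dr [ 0.0025 -0.0033  0.    ] M [[0.5, 0.87, 0.0], [0.87, -0.5, 0.0], [0.0, 0.0, -1.0]]
```

Call:
{"name": "play_rows", "arguments": {
  "rows": [
    {"xyz": [0,0,-3],"dr": [0,0,0],"grip": 30},
    {"xyz": [0,0,-7],"dr": [0,0,0],"grip": 30},
    {"xyz": [0,0,-11],"dr": [0,0,0],"grip": 30},
    {"xyz": [0,0,-15],"dr": [0,0,0],"grip": 30},
    {"xyz": [-2.5,1.3,-16.8],"dr": [0,0,0],"grip": 30},
    {"xyz": [-6,3.1,-16.8],"dr": [0,0,0],"grip": 30},
    {"xyz": [-9.5,4.9,-16.8],"dr": [0,0,0],"grip": 30},
    {"xyz": [-13,6.7,-16.8],"dr": [0,0,0],"grip": 30}
  ]
}}

```text
clock: 21.45
position: [0.4289, 0.1189, 0.1866]
ee_rot: [2.72, 1.57, 0.004]
force: [0.0, -0.2, -1.6]
width: 0.0633
finger_force: 45.0
```

Call:
{"name": "play_rows", "arguments": {
  "rows": [
    {"xyz": [-2,1,0],"dr": [0,0,0],"grip": 30},
    {"xyz": [-3,1.5,0],"dr": [0,0,0],"grip": 30},
    {"xyz": [-3,1.5,0],"dr": [0,0,0],"grip": 30},
    {"xyz": [-3,1.5,0],"dr": [0,0,0],"grip": 30},
    {"xyz": [-3,1.5,0],"dr": [0,0,0],"grip": 30}
  ]
}}

```text
clock: 21.95
position: [0.4269, 0.0874, 0.1855]
ee_rot: [-2.721, -1.571, -0.001]
force: [0.1, 0.8, -1.2]
width: 0.0634
finger_force: 45.0
```

```bash
python3 -c "
from h import *
a=snap('wrist','w10.png')
p=np.array(sense()['position']);plan(.428,.0874,.136)
print('bead pred',proj('wrist',p+[0,0,.041]))
u,v=proj('wrist',p+[0,0,.041]).astype(int)
sub=a[v-22:v+22,u-25:u+25].astype(int);m=(sub.max(2)<60);ys,xs=np.nonzero(m);print('dark',m.sum(),xs.mean()+u-25,ys.mean()+v-22)"
```

```text
t 22.0 pos [0.4268 0.0874 0.1854] yaw -30.0 -> -30.0 q6 2.15 w 0.0632
xyz [0.0557 0.1091 4.9356] dr [-0.0001 -0.0004 -0.    ] M [[0.5, 0.87, 0.0], [0.87, -0.5, 0.0], [0.0, -0.0, -1.0]]
bead pred [276.6527 320.7957]
dark 713 275.1570827489481 319.9046283309958
```

Call:
{"name": "play_rows", "arguments": {
  "rows": [
    {"xyz": [0.05,0.1,1.5],"dr": [0,0,0],"grip": 30},
    {"xyz": [0.05,0.1,2.8],"dr": [0,0,0],"grip": 30},
    {"xyz": [0.05,0.1,3.8],"dr": [0,0,0],"grip": 30},
    {"xyz": [0.05,0.1,4.5],"dr": [0,0,0],"grip": 30},
    {"xyz": [0.05,0.1,4.9],"dr": [0,0,0],"grip": 30},
    {"xyz": [0.05,0.1,5],"dr": [0,0,0],"grip": 30},
    {"xyz": [0.05,0.1,5],"dr": [0,0,0],"grip": 30}
  ]
}}

```text
clock: 22.7
position: [0.4279, 0.0864, 0.1354]
ee_rot: [2.722, 1.569, 0.0]
force: [0.7, -0.6, -1.3]
width: 0.0633
finger_force: 45.1
```

Call:
{"name": "play_rows", "arguments": {
  "rows": [
    {"xyz": [0,0,0.05],"dr": [0,0,0],"grip": 30},
    {"xyz": [0,0,0.1],"dr": [0,0,0],"grip": 30},
    {"xyz": [0,0,0.1],"dr": [0,0,0],"grip": 30}
  ]
}}

```text
clock: 23.0
position: [0.4283, 0.0864, 0.1349]
ee_rot: [2.721, 1.568, 0.001]
force: [-0.4, 0.3, 1.6]
width: 0.0638
finger_force: 45.2
```

Call:
{"name": "play_rows", "arguments": {
  "rows": [
    {"xyz": [0,0,0.05],"dr": [0,0,0],"grip": 30},
    {"xyz": [0,0,0.05],"dr": [0,0,0],"grip": 30}
  ]
}}

```text
clock: 23.2
position: [0.4284, 0.0864, 0.1349]
ee_rot: [2.721, 1.568, 0.002]
force: [-1.5, 0.3, 5.6]
width: 0.0633
finger_force: 45.6
```

Call:
{"name": "play_rows", "arguments": {
  "rows": [
    {"xyz": [0,0,0],"dr": [0,0,0],"grip": 85},
    {"xyz": [0,0,0],"dr": [0,0,0],"grip": 100},
    {"xyz": [0,0,0],"dr": [0,0,0],"grip": 100},
    {"xyz": [0,0,0],"dr": [0,0,0],"grip": 100},
    {"xyz": [0,0,-3],"dr": [0,0,0],"grip": 100},
    {"xyz": [0,0,-6],"dr": [0,0,0],"grip": 100},
    {"xyz": [0,0,-10],"dr": [0,0,0],"grip": 100},
    {"xyz": [0,0,-13],"dr": [0,0,0],"grip": 100}
  ]
}}

```text
clock: 24.0
position: [0.4281, 0.0864, 0.2659]
ee_rot: [2.721, 1.569, 0.002]
force: [0.6, 0.6, -1.3]
width: 0.0848
finger_force: 0.0
```

Call:
{"name": "play_rows", "arguments": {
  "rows": [
    {"xyz": [-2,3,0],"dr": [0,0,0],"grip": 100},
    {"xyz": [-5,7,0],"dr": [0,0,0],"grip": 100},
    {"xyz": [-8,10,0],"dr": [0,0,0],"grip": 100},
    {"xyz": [-11,13,0],"dr": [0,0,0],"grip": 100},
    {"xyz": [-14,16,0],"dr": [0,0,0],"grip": 100},
    {"xyz": [-17,17,0],"dr": [0,0,0],"grip": 100}
  ]
}}

```text
clock: 24.6
position: [0.4912, -0.1487, 0.2635]
ee_rot: [2.721, 1.567, 0.001]
force: [0.6, -0.4, -0.1]
width: 0.0856
finger_force: 0.0
```

```bash
python3 -c "
from h import *
snap('scene','s9.png');snap('top','t9.png')
a=cv2.imread('pics/s9.png')[110:290,190:430]; a=cv2.resize(a,(480,360),interpolation=2)
b=cv2.imread('pics/t9.png')[130:250,230:330]; b=cv2.resize(b,(300,360),interpolation=2); cv2.imwrite('pics/f.png',np.hstack([a,b]))
print(2*(proj('scene',[.428,.087,.178])-[190,110]),2*(proj('scene',[.428,.087,.123])-[190,110]),480+3*(proj('top',[.428,.087,.178])-[230,130]),sense()['position'])"
```

```text
[205.5064 134.978 ] [205.6275 164.6586] [629.6724 665.9565] [ 0.4895 -0.1492  0.2634]
```

View pics/f.png

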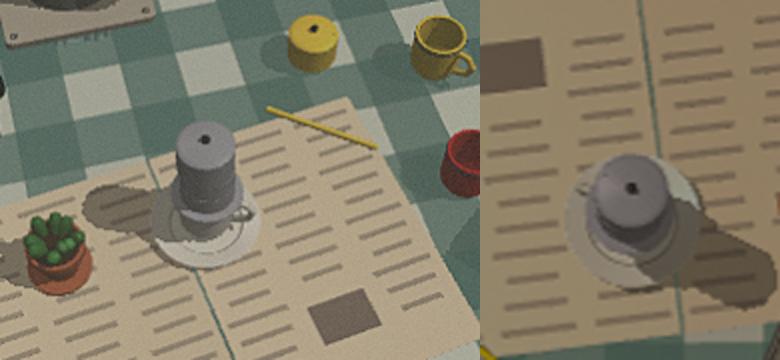

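The finished stack stands upright, with the cover's bead at (205,139) in the picture against a predicted (205,135), and the plant hasn't moved. I'm handing the job in.

```bash
python3 -c "
from h import *
print(order.finish_job())"
```

```text
the job is handed in; nothing more can be done
None
```

The coffee set is built in the order asked — cup on saucer, dripper, press, cover fully down — and everything is upright and let go; the cup is about 2–3 mm off the saucer's centre, no bystander was touched, and the job was handed in at about 25 s.

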